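Index the spray-test wheel to the ring sector and lock it

TASK

Turn the spray-test wheel clockwise by its bar knob until the whole ring mark shows in the window of the steel mask and the sprung index plunger drops into the notch there, without forcing the wheel on against the dropped plunger. Then push the plunger down fully home, until its head sits on its collar; push it gently, for if the notch is not under it it must not be forced. Leave the cup, the tile and the roll of tape where they stand.

Things in the scene. Friction and masses are not known exactly. Their poses are not given: they have to be found in the camera images.
- rig: Fixed rig: plywood base board 280 x 305 x 14 mm with a horizontal wheel. Origin on the wheel's axis at table height, z up, -x towards the steel mask (the robot's side), +y towards the index plunger. The mask is a steel plate 80 mm wide, its top 62 mm above the table, over the wheel's -x side
- wheel: Plaster-white wheel, 226 mm across, face 52 mm above the table; origin on its axis at table height, -x to the ring mark. Drag 0.3 N m, stays where left. Dark marks every 60 degrees: ring, bar, dot, two bars, cross, three bars. Its rim ring has six notches 18 mm wide, halfway between marks; it was clamped on by eye, so a mark may be up to 7 degrees off the window's centre when its notch catches
- window (a point): Centre of the window in the mask, on the mask's top, 72 mm from the wheel's axis along the rig's -x. The window is 34 mm (radial) x 50 mm (along the rim)
- ring_mark (a point): Centre of the ring mark, 26 mm across, on the wheel's face, 72 mm from the axis; it turns with the wheel. At the start it lies 17 to 46 degrees counterclockwise (from above) of the window; no other notch comes by on the clockwise way
- knob_grip (a point): Centre of the black bar knob on the wheel's axis, 114 mm above the table: a bar 70 mm long, 14 mm thick and 28 mm high (100 to 128 mm above the table) on a round hub 40 mm across. The bar's length lies along the line from the axis to the ring mark; it turns the wheel directly
- plunger: Index plunger: steel pin 16 mm across, black mushroom head 30 mm across, upright in an aluminium block at the rig's +y, 105 mm from the axis. A spring keeps its cone foot (9 mm across at the end, 16 mm at 8 mm up) on the rim and drops it 4 to 7 mm when a notch comes; the wheel then has 2 mm play and jams if turned on (keep under 1 N m). Origin 1 mm below the table while on the rim
- plunger_top (a point): Centre of the top of the plunger's head: 117 mm above the table riding on the rim, about 111 mm dropped into a notch, 104 mm fully home. Once dropped, a push of about 10 N takes it home: its cone draws the wheel to the notch's centre, and it stays down when let go. On the rim it cannot be pushed down
- cup: Loose unglazed cup, 64 mm across, 79 mm high, beyond the rig; origin at the centre of its foot
- tile: Loose L-shaped test tile, 30 x 34 x 61 mm, to the right of the rig; origin at the centre of its foot
- tape: Loose roll of masking tape lying flat, 104 mm across, 24 mm high, to the left of the rig; origin at the centre of its underside

How it is judged:
On the way:
1. the whole ring mark shows in the window (its centre within 12 mm of the window's) and the plunger has dropped into the notch but is not yet pushed home (horizontal distance between ring_mark and window below 0.012 m and z of plunger_top in the frame of rig between 0.107 and 0.1145 m), for 0.2 s.
At the end, for the whole second after the job is handed in: The whole ring mark shows in the window: its centre lies within 11 mm of the window's centre, the plunger is fully home (its top within 1.5 mm of 104 mm above the table) and at rest (horizontal distance between ring_mark and window below 0.011 m and z of plunger_top in the frame of rig below 0.1055 m and linear speed of plunger below 0.005 m/s); the robot touches nothing.
It fails at once if the plunger is pushed harder than 30 N (contact force between any of the fingers, the arm and plunger above 30 N).
It fails at once if the wheel is forced on against the dropped plunger with more than 10 N (about 1 N m more at the knob than the wheel's drag) (contact force between wheel and plunger above 10 N and z of plunger_top in the frame of rig between 0.1075 and 0.114 m).
It fails at once if the cup, tile or tape is moved more than 30 mm or tipped (distance of any of cup, tile, tape from where it was at the start of the episode above 0.03 m or angle between any of cup, tile, tape's own z axis and vertical above 0.5 rad).
It also fails if it takes over 51 s, if anything falls off the work surface, if the arm or the gripper's body presses on something with over 40 N, if the wrist force passes 120 N, or if a joint passes its speed limit or range.

ROBOT

A 7-joint arm with a two-finger parallel gripper is mounted at the origin on a cart in front of the work surface, level with it; the furniture and walls round the work are solid. World frame = base frame: x ahead of the robot, y to its left, z up, the work surface at z = 0. Lengths are in m, angles in rad, forces in N, time in s.
With the tool pointing down it reaches from about 0.425 to 0.925 m from the base axis. Payload 6.8 kg.
Tool frame: the origin (TCP) lies between the finger pads; the fingertips stand 8 mm ahead of it and the grasp point (between the pads) lies 11 mm behind it (env.nose_length is the distance from the TCP to the fingertips, in m); z points along the fingers, y is the direction in which the jaws open and shut (so a half turn about z gives the same grasp; the last joint's range is limited). The gripper opens to 85 mm and grips with 20 to 120 N. Pads are 22 mm wide; open, the fingers measure 114 mm over their backs; the gripper's body (76 mm by 85 mm) begins 54 mm behind the grasp point. The pads swing forward as they close: fully open they stand 13 mm farther back than shut.
Start: joints at [-1.215, 0.477, 0.022, 1.555, -0.011, 1.109, -0.083], TCP at [0.302, 0.604, 0.239] pointing down, gripper open.
Joint ranges: [-2.96, 2.96], [-0.34, 2.1], [-1.41, 1.46], [0.24, 2.44], [-1.37, 4.51], [0.17, 1.92], [-2.96, 2.96]. Speed limits (rad/s): [2.39, 2.39, 3.14, 3.14, 3.14, 3.14, 3.14].

INTERFACE

Orientations are given as a rotation vector (axis times angle).
In Python, from workcell import env gives the robot as it stands.
- The arm moves only by the tool carry_out, never from a script. Its argument "deltas" is a list of rows, each a list of 6 numbers: the shift along the tool's x, y, z in m, then the turn, a rotation vector about the tool's x, y, z in degrees. A call has 1 to 5 rows; each row shifts and turns the commanded pose from where the row before left it, along the tool's axes as they then stand; what a row does not reach is not made up. A row lasts 1/10 s, in which the tool goes at most 50 mm and 8.59 degrees, less where a joint would pass 70% of its speed; a pose out of reach is approached as far as the arm can. A call with a gripper value outside its range is refused whole. "gripper" is the closure, from -1 (fully open) to 1 (shut), set as the call begins (left out, the last holds). The fingers move at their own pace and stop on an object; "squeeze" is the grip in N (left out, the last holds). Time passes only in rows, so rows that do not move let the fingers close. It gives the time, the measured TCP pose, the force and the opening at its end, in the units of the state.
- env.state(): the state, without advancing time (a new reading comes with each control period).
- env.read_camera(name): name is "scene" or "side" or "wrist"; returns the picture (420x560x3 uint8, red, green, blue); there is no depth.
- env.calibration(name): a dict with "intrinsics" (3x3 intrinsics, pixels), "rvec" (rotation vector, rad) and "tvec" (3), from world to camera coordinates, as OpenCV has them. Camera axes: x right, y down, z forward; pixel columns grow to the right and rows downward; lengths in m; the calibration is good to about 2 mm. The wrist camera is an equidistant fisheye: a pixel r from the principal point sees the ray r / f radians off the axis. A picture is of the moment at which its call begins: read the wrist's pose just before it. calibration takes no time and is no camera call; for the wrist camera it gives the pose at the moment of the call.
- env.finish_job(): hands the job in, once; it reports no verdict.
Trained networks look in the newest picture that a camera, given by its name, has taken for a name from the list of things; names that differ only in an ending like _2 or _b are one class to them, and where a whole thing is asked for, a point or a joint stands for the part that bears it (a point fixed in the world has none). Each returns a list of dicts, best first, with "conf" (0 to 1); they miss things now and then, are a little off and sometimes report something else, mostly with a low value. They report only what shows in the picture. A call takes as long as a camera call.
- env.boxes_of(camera, query): "location" ([x, y, z] in m, in world coordinates, good to about 4 mm: the middle of the surface that is visible of it).
The state is a dict: "clock": time; "q": joint angles; "dq": joint speeds; "joint_efforts": joint torques, N m; "tcp_pos": TCP position; "tcp_rot": TCP orientation; "ft_force": force on the tool from outside, world axes, zero at the start; "ft_torque": the same for the moment, N m; "grip_width": opening from 0.0 (shut) to 1.0 (fully open).
Only numpy, scipy, OpenCV 4.12 (cv2) and the standard library are available. Lean on these libraries where they do the work, as an engineer would, in place of code of your own. Each camera call takes 0.05 s, during which the arm holds its last target. There are 200 camera calls.

## Working session

There is one attempt and no reset: what is moved stays moved. The work goes in short steps, Python scripts to look and compute and a tool call to move; the robot and the scene stay as the last step left them, time stands still between calls to the robot, and variables do not carry over. Pictures are saved under pics/ and viewed, about 8 in all and at most 12, crops included, and the job is handed in when it is done.

Besides the shell and the picture viewer there is one more tool, called after ">>>" as a command line: name --pt "numbers of a row" for each row, then --argument value for the rest. carry_out: Moves the arm, as the interface text tells. Its arguments: {"type":"object","properties":{"deltas":{"type":"array","items":{"type":"array","items":{"type":"number"}}},"gripper":{"type":"number"},"squeeze":{"type":"number"}},"required":["deltas"]}

```bash
ls; mkdir -p pics; cat > h.py <<'E'
from workcell import env
import numpy as np, cv2
from scipy.spatial.transform import Rotation as R
def snap(c,n):
    im=env.read_camera(c); cv2.imwrite(f'pics/{n}.png',im[:,:,::-1]); return im
def st():
    s=env.state(); print(round(s['clock'],2),np.round(s['tcp_pos'],4),np.round(s['tcp_rot'],4),np.round(s['ft_force'],1),np.round(s['ft_torque'],2),round(s['grip_width'],3)); return s
E
python3 - <<'E'
from h import *
s=st(); print(R.from_rotvec(s['tcp_rot']).as_matrix().round(3))
a=snap('scene','s1'); b=snap('side','s2')
cv2.imwrite('pics/both.png',cv2.resize(np.vstack([a,b]),(560,840))[:,:,::-1][:,:])
for c in ('scene','side'):
  for n in ('rig','window','ring_mark','knob_grip','plunger_top','cup','tile','tape'):
    print(c,n,[(np.round(d['location'],3),round(d['conf'],2)) for d in env.boxes_of(c,n)[:2]])
E
```

```text
pics
0.0 [0.3017 0.6032 0.2383] [-7.2190e-01 -3.0573e+00  2.8000e-03] [ 0.4 -0.3  0.4] [0.02 0.04 0.01] 1.0
[[-0.894  0.447 -0.001]
 [ 0.447  0.894 -0.002]
 [-0.    -0.002 -1.   ]]
scene rig [(array([0.491, 0.004, 0.051]), 0.61)]
scene window [(array([0.49 , 0.001, 0.051]), 0.6)]
scene ring_mark [(array([ 0.534, -0.003,  0.055]), 0.64)]
scene knob_grip [(array([0.529, 0.002, 0.057]), 0.95)]
scene plunger_top [(array([0.511, 0.117, 0.119]), 0.54)]
scene cup [(array([0.729, 0.064, 0.053]), 0.93)]
scene tile [(array([ 0.567, -0.152,  0.016]), 0.68)]
scene tape [(array([0.39 , 0.227, 0.024]), 0.86)]
side rig [(array([0.532, 0.094, 0.038]), 0.57), (array([0.744, 0.09 , 0.053]), 0.36)]
side window [(array([0.533, 0.087, 0.04 ]), 0.82), (array([0.746, 0.089, 0.054]), 0.48)]
side ring_mark [(array([0.56 , 0.037, 0.055]), 0.57)]
side knob_grip [(array([0.559, 0.035, 0.055]), 0.93)]
side plunger_top [(array([0.517, 0.124, 0.116]), 0.52)]
side cup [(array([0.745, 0.09 , 0.055]), 0.66)]
side tile [(array([0.536, 0.09 , 0.039]), 0.72), (array([0.56 , 0.034, 0.057]), 0.59)]
side tape [(array([0.401, 0.25 , 0.026]), 0.85)]
```

View pics/s1.png

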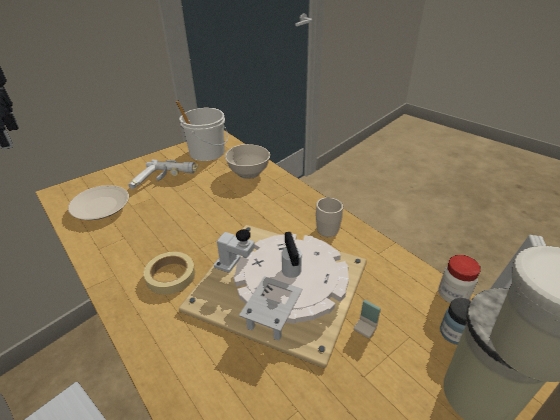

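The scene view shows the rig around (280,285), with the knob at (291,250), the mask at (273,300) and the plunger head at (243,235). I'll enlarge both views.

```bash
python3 - <<'E'
from h import *
a=cv2.imread('pics/s1.png')[220:360,180:375]; cv2.imwrite('pics/s1c.png',cv2.resize(a,None,fx=4,fy=4,interpolation=cv2.INTER_CUBIC))
K=env.calibration('scene'); 
for p in [(0.5,0,0),(0.6,0,0),(.5,.1,0),(0.52,0.12,.117)]:
  print(p,cv2.projectPoints(np.array([p],float),K['rvec'],K['tvec'],K['intrinsics'],None)[0].ravel())
E
```

```text
(0.5, 0, 0) [283.76925203 304.45986518]
(0.6, 0, 0) [314.74544548 276.42806833]
(0.5, 0.1, 0) [248.70641032 279.63112492]
(0.52, 0.12, 0.117) [245.20692129 229.24003602]
```

View pics/s1c.png

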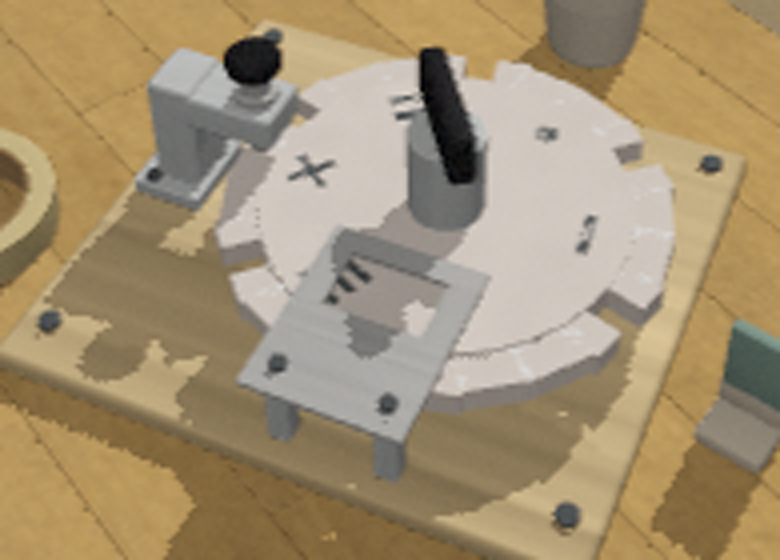

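View pics/s2.png

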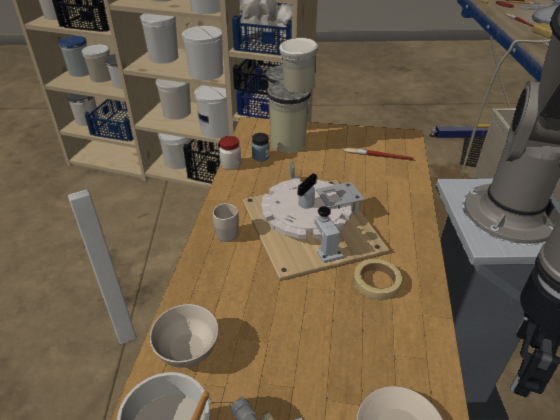

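Crop (4x, offset (180,220)): the marks are cross (312,170), two bars (405,106), dot (546,133), bar (587,235) and three bars (348,280) in the window. The ring is hidden under the mask's right side. The side view shows the rig from +y, with the arm at the right. Next I fit the pose.

```bash
cat > fit.py <<'E'
from h import *
from scipy.optimize import least_squares
K=env.calibration('scene')
def pr(P): return cv2.projectPoints(np.array(P,float),K['rvec'],K['tvec'],K['intrinsics'],None)[0].reshape(-1,2)
obs=np.array([(587,235),(546,133),(405,106),(312,170),(348,280),(252,57),(340,228),(490,270),(402,440),(238,380)])/4+[180,220]
def model(p):
    x,y,yaw,w,xi,xo=p; c=np.array([x,y])
    rz=lambda a,r: c+r*np.array([np.cos(a),np.sin(a)])
    P=[[*rz(np.pi+yaw+w+k*s*np.pi/3,.072),.052] for k,s in ((1,S),(2,S),(3,S),(4,S),(5,S))]
    P.append([*rz(yaw+np.pi/2,.105),.117])
    for X,Y in ((xi,.04),(xi,-.04),(xo,-.04),(xo,.04)):
        P.append([x+X*np.cos(yaw)-Y*np.sin(yaw),y+X*np.sin(yaw)+Y*np.cos(yaw),.062])
    return P
for S in (1,):
  r=least_squares(lambda p:(pr(model(p))-obs).ravel(),[.56,.03,.2,.5,-.05,-.12],loss='soft_l1')
  p=r.x; print(S,r.cost,p[:2].round(4),np.degrees(p[2:4]).round(1),p[4:].round(4)); print((pr(model(p))-obs).round(1).tolist())
  a=p[2]+np.pi/2; print('plunger',p[0]+.105*np.cos(a),p[1]+.105*np.sin(a),'knob dir deg',np.degrees(np.pi+p[2]+p[3]))
print([(np.array(pr([[p[0],p[1],.128]]))-[180,220])*4])
E
python3 fit.py
```

```text
1 5.81454507993438 [0.5425 0.016 ] [18.1 37.3] [-0.0419 -0.1425]
[[0.4, -0.6], [-0.4, -0.0], [1.9, 0.3], [-0.3, 1.1], [-2.3, 0.1], [-0.0, -1.6], [-0.6, -1.3], [0.3, 0.7], [0.6, 0.3], [-0.1, -0.1]]
plunger 0.5098375237673237 0.11580393797490764 knob dir deg 235.3893733768081
[array([[447.58564486,  90.34393697]])]
```

>>> carry_out --pt "-0.03 -0.026 0 0 0 0" --pt "-0.03 -0.026 0 0 0 0" --pt "-0.03 -0.026 0 0 0 0" --pt "-0.03 -0.026 0 0 0 0" --pt "-0.03 -0.026 0 0 0 0"

```text
clock: 1.4
tcp_pos: [0.3785, 0.4188, 0.2395]
tcp_rot: [0.722, 3.057, 0.001]
ft_force: [0.8, 0.1, -0.1]
grip_width: 1.001
```

>>> carry_out --pt "-0.03 -0.026 0 0 0 0" --pt "-0.03 -0.026 0 0 0 0" --pt "-0.03 -0.026 0 0 0 0" --pt "-0.03 -0.026 0 0 0 0" --pt "-0.03 -0.026 0 0 0 0"

```text
clock: 1.9
tcp_pos: [0.4545, 0.2355, 0.2396]
tcp_rot: [0.722, 3.057, 0.001]
ft_force: [0.6, 0.0, -0.1]
grip_width: 0.999
```

>>> carry_out --pt "-0.03 -0.026 0 0 0 0" --pt "-0.03 -0.026 0 0 0 0" --pt "-0.03 -0.026 0 0 0 0" --pt "-0.03 -0.026 0 0 0 0" --pt "-0.03 -0.026 0 0 0 0"

```text
clock: 2.4
tcp_pos: [0.5305, 0.0521, 0.2396]
tcp_rot: [0.722, 3.057, 0.001]
ft_force: [0.6, 0.4, 0.8]
grip_width: 1.0
```

>>> carry_out --pt "0 0 0 0 0 8.2" --pt "0 0 0 0 0 8.2" --pt "0 0 0 0 0 8.2" --pt "0 0 0 0 0 8.2" --pt "0 0 0 0 0 8.2"

```text
clock: 2.9
tcp_pos: [0.53, 0.0536, 0.2394]
tcp_rot: [1.755, 2.606, 0.001]
ft_force: [0.1, -0.1, 0.5]
grip_width: 0.996
```

>>> carry_out --pt "0 0 0 0 0 8.2" --pt "0 0 0 0 0 8.2" --pt "0 0 0 0 0 8.2" --pt "0 0 0 0 0 8.2" --pt "0 0 0 0 0 8.2"

```text
clock: 3.4
tcp_pos: [0.53, 0.0537, 0.2395]
tcp_rot: [2.556, 1.826, 0.001]
ft_force: [0.5, 0.5, -0.0]
grip_width: 0.999
```

>>> carry_out --pt "0 0 0 0 0 8.0" --pt "0 0 0 0 0 8.0" --pt "0 0 0 0 0 0"

```text
clock: 3.7
tcp_pos: [0.53, 0.0538, 0.2394]
tcp_rot: [2.782, 1.46, 0.0]
ft_force: [-0.3, 0.2, 0.3]
grip_width: 1.001
```

```bash
python3 - <<'E'
from h import *
s=st(); print(R.from_rotvec(s['tcp_rot']).as_matrix().round(3),np.round(s['q'],2))
snap('wrist','w1'); c=env.calibration('wrist'); print(c)
for n in ('knob_grip','plunger_top','ring_mark','window'):
    print(n,[(np.round(d['location'],3),round(d['conf'],2)) for d in env.boxes_of('wrist',n)[:2]])
E
```

```text
3.7 [0.53   0.0538 0.2394] [2.7818e+00 1.4596e+00 3.0000e-04] [-0.3  0.2  0.3] [ 0.02 -0.05 -0.02] 1.001
[[ 0.568  0.823  0.   ]
 [ 0.823 -0.568  0.   ]
 [ 0.     0.    -1.   ]] [-0.7   0.27  0.58  1.93 -0.17  1.   -0.65]
{'intrinsics': array([[325.1922621 ,   0.        , 284.01986265],
       [  0.        , 325.1922621 , 203.34122752],
       [  0.        ,   0.        ,   1.        ]]), 'rvec': array([-2.72845595,  0.84288523,  0.12602863]), 'tvec': array([-0.40754917,  0.29164127,  0.47940247])}
knob_grip [(array([0.557, 0.036, 0.053]), 0.84)]
plunger_top [(array([0.511, 0.117, 0.119]), 0.59)]
ring_mark []
window [(array([0.534, 0.062, 0.053]), 0.7), (array([0.557, 0.033, 0.053]), 0.35)]
```

View pics/w1.png

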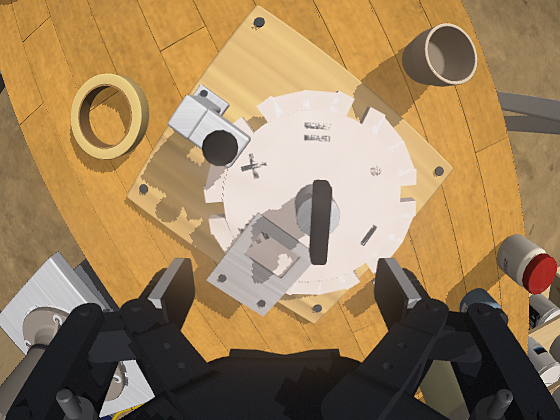

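The wrist view shows the bar knob from (320,180) to (318,264), nearly lined up with the tool x. The plunger head is at (220,148). The marks are cross (254,167), two bars (317,132), dot (376,171), bar (369,235). I'll deproject these.

```bash
cat >> h.py <<'E'
def deproj(c,uv,z):
    K=c['intrinsics'];M=R.from_rotvec(np.ravel(c['rvec'])).as_matrix();t=np.ravel(c['tvec'])
    d=np.array([(uv[0]-K[0,2])/K[0,0],(uv[1]-K[1,2])/K[1,1]]);r=np.linalg.norm(d)
    v=M.T@np.r_[np.sin(r)*d/r,np.cos(r)];o=-M.T@t
    return o+v*(z-o[2])/v[2]
E
python3 - <<'E'
from h import *
c=env.calibration('wrist')
M=[deproj(c,u,.052)[:2] for u in ((369,235),(376,171),(317,132),(254,167))]  # k=1..4
print('centre from opp',(M[0]+M[3])/2)
a=np.pi/3*np.arange(1,5)
A=np.zeros((8,4));b=np.ravel(M)
A[0::2]=np.c_[np.ones(4),np.zeros(4),np.cos(a),-np.sin(a)];A[1::2]=np.c_[np.zeros(4),np.ones(4),np.sin(a),np.cos(a)]
x,res,_,_=np.linalg.lstsq(A,b,rcond=None);print('centre',x[:2],'r',np.hypot(x[2],x[3]),'ringdir',np.degrees(np.arctan2(x[3],x[2]))%360,res)
e1,e2=deproj(c,(321,181),.128),deproj(c,(318,265),.128);print('bar',(e1+e2)/2,np.linalg.norm(e1-e2),np.degrees(np.arctan2(*(e1-e2)[1::-1])))
p=deproj(c,(221,148),.117);print('plunger',p)
q=p[:2]-x[:2];print(np.hypot(*q),'rig yaw',np.degrees(np.arctan2(q[1],q[0]))-90)
s=env.state();T=R.from_rotvec(s['tcp_rot']).as_matrix();print('dtool',T.T@(np.r_[x[:2],.15]-s['tcp_pos']))
E
```

```text
centre from opp [0.54392662 0.01805441]
centre [0.54384257 0.01800042] r 0.07216387512035448 ringdir 234.33001150537677 [1.17917373e-06]
bar [0.54400467 0.02266007 0.128     ] 0.07300907700667361 55.75555146251316
plunger [0.51324282 0.11800284 0.117     ]
0.10457929301265603 rig yaw 17.013587947083835
dtool [-0.02150758  0.03160415  0.08934034]
```

>>> carry_out --pt "-0.01 0.015 0 0 0 0" --pt "-0.01 0.016 0.01 0 0 -0.6" --pt "0 0 0.035 0 0 0" --pt "0 0 0.03 0 0 0" --pt "0 0 0 0 0 0"

```text
clock: 4.45
tcp_pos: [0.5414, 0.0193, 0.161]
tcp_rot: [-2.771, -1.476, 0.011]
ft_force: [-0.2, 0.0, 0.2]
grip_width: 1.001
```

>>> carry_out --pt "0 0 0.015 0 0 0" --pt "0 0 0.015 0 0 0" --pt "0 0 0.015 0 0 0" --pt "0 0 0.007 0 0 0" --pt "0 0 0 0 0 0"

```text
clock: 4.95
tcp_pos: [0.5438, 0.0196, 0.1119]
tcp_rot: [-2.773, -1.476, 0.002]
ft_force: [-0.5, -0.3, 0.1]
grip_width: 1.001
```

>>> carry_out --pt "0 0 0 0 0 0" --pt "0 0 0 0 0 0" --pt "0 0 0 0 0 0" --pt "0 0 0 0 0 0" --pt "0 0 0 0 0 0" --gripper 1 --squeeze 30

```text
clock: 5.45
tcp_pos: [0.5437, 0.02, 0.1125]
tcp_rot: [-2.772, -1.475, 0.001]
ft_force: [-4.1, -0.8, 15.3]
grip_width: 0.163
```

>>> carry_out --pt "0 0 0 0 0 0" --pt "0 0 0 0 0 0" --pt "0 0 0 0 0 0" --pt "0 0 0 0 0 0" --pt "0 0 0 0 0 0"

```text
clock: 5.95
tcp_pos: [0.5437, 0.02, 0.1126]
tcp_rot: [-2.773, -1.473, 0.0]
ft_force: [-2.0, 1.7, 5.0]
grip_width: 0.159
```

```bash
python3 - <<'E'
from h import *
s=st()
snap('wrist','w2')
E
```

```text
5.95 [0.5437 0.02   0.1126] [-2.7730e+00 -1.4733e+00  3.0000e-04] [-2.   1.7  5. ] [ 0.26  0.59 -0.41] 0.159
```

View pics/w2.png

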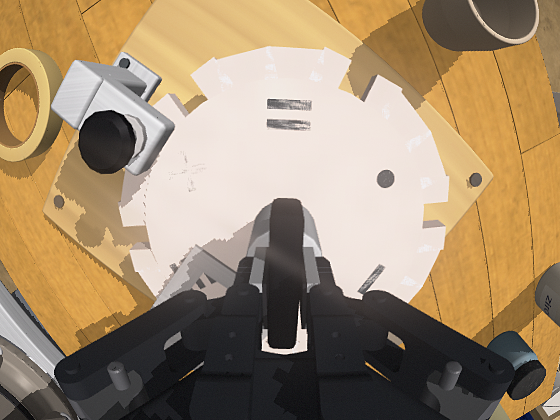

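Grip is firm (about 13.5 mm). Now turning clockwise, which is + about tool z.

>>> carry_out --pt "0 0 0 0 0 2" --pt "0 0 0 0 0 2" --pt "0 0 0 0 0 2" --pt "0 0 0 0 0 2" --pt "0 0 0 0 0 2"

```text
clock: 6.5
tcp_pos: [0.5437, 0.0196, 0.1127]
tcp_rot: [-2.891, -1.229, 0.001]
ft_force: [-3.0, -0.0, 5.9]
grip_width: 0.158
```

```bash
cat > chk.py <<'E'
from h import *
s=st(); T=R.from_rotvec(s['tcp_rot']).as_matrix(); print('toolx yaw',np.degrees(np.arctan2(T[1,0],T[0,0])).round(2))
E
python3 chk.py
```

```text
6.5 [0.5437 0.0196 0.1127] [-2.8909e+00 -1.2288e+00  1.4000e-03] [-3.  -0.   5.9] [0.02 0.7  0.72] 0.158
toolx yaw 46.06
```

>>> carry_out --pt "0 0 0 0 0 2" --pt "0 0 0 0 0 2" --pt "0 0 0 0 0 2" --pt "0 0 0 0 0 2" --pt "0 0 0 0 0 2"

```text
clock: 7.0
tcp_pos: [0.5438, 0.0195, 0.1126]
tcp_rot: [2.987, 0.972, -0.001]
ft_force: [-3.3, 0.0, 5.8]
grip_width: 0.157
```

```bash
cat >> chk.py <<'E'
im=env.read_camera('scene'); 
c=env.calibration('scene')
d=env.boxes_of('scene','plunger_top'); print([(np.round(x['location'],4),round(x['conf'],2)) for x in d[:1]])
# dark centroid of head in the scene, window around (243,235)
g=im[222:246,228:258].max(2); m=(g<60).astype(np.uint8)
n,l,stt,cen=cv2.connectedComponentsWithStats(m); k=1+np.argmax(stt[1:,4]); print('head',cen[k].round(2)+[228,222],stt[k])
import sys
if len(sys.argv)>1:
    w=env.read_camera('wrist'); cv2.imwrite(f'pics/{sys.argv[1]}.png',np.hstack([cv2.resize(im[215:350,175:365],(570,405)),w[60:260,20:250][:, :]][:1])[:,:,::-1])
    cv2.imwrite(f'pics/{sys.argv[1]}w.png',w[:,:,::-1])
E
python3 chk.py; python3 - <<'E'
import cv2
im=cv2.imread('pics/s1.png');g=im[222:246,228:258].max(2); m=(g<60).astype('uint8')
n,l,s,c=cv2.connectedComponentsWithStats(m);print(c,s)
E
```

```text
7.0 [0.5438 0.0195 0.1126] [ 2.9873e+00  9.7220e-01 -1.1000e-03] [-3.3  0.   5.8] [-0.03  0.57  0.7 ] 0.157
toolx yaw 36.05
[(array([0.507 , 0.1136, 0.1186]), 0.52)]
head [242.75 234.92] [  8   8  14  11 128]
[[14.45670628 11.16468591]
 [14.69465649 13.00763359]] [[  0   0  30  24 589]
 [  8   8  14  12 131]]
```

>>> carry_out --pt "0 0 0 0 0 2" --pt "0 0 0 0 0 2" --pt "0 0 0 0 0 2" --pt "0 0 0 0 0 2"

```text
clock: 7.5
tcp_pos: [0.544, 0.0193, 0.1127]
tcp_rot: [3.048, 0.761, -0.001]
ft_force: [-2.3, -0.9, 4.7]
grip_width: 0.158
```

```bash
python3 chk.py a1
```

```text
7.5 [0.544  0.0193 0.1127] [ 3.0476e+00  7.6110e-01 -6.0000e-04] [-2.3 -0.9  4.7] [-0.14  0.52  0.67] 0.158
toolx yaw 28.04
[(array([ 0.5651, -0.1522,  0.0193]), 0.26)]
head [242.7  234.91] [  8   8  14  11 129]
```

View pics/a1.png

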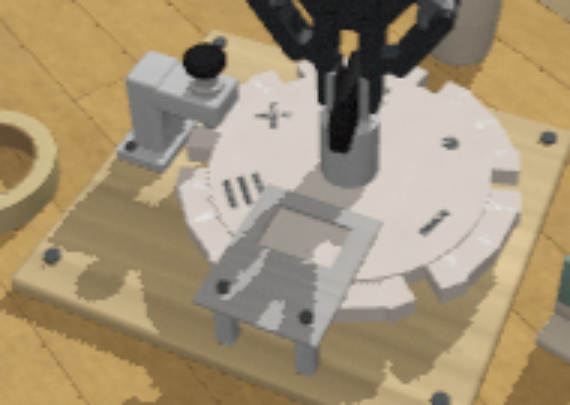

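View pics/a1w.png

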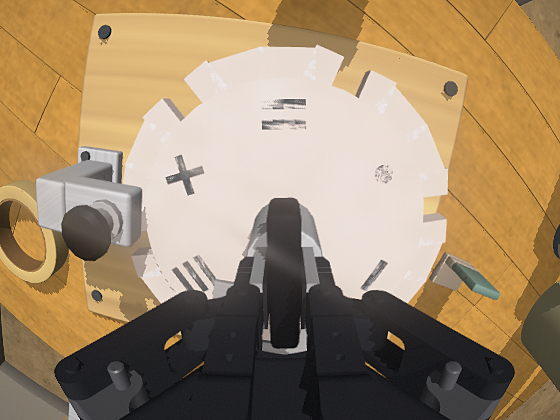

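Ring is about 11° short of the window, and the plunger still rides on the rim. From here I go in small steps.

>>> carry_out --pt "0 0 0 0 0 1" --pt "0 0 0 0 0 1" --pt "0 0 0 0 0 1"

```text
clock: 7.95
tcp_pos: [0.544, 0.0193, 0.1126]
tcp_rot: [3.066, 0.682, -0.001]
ft_force: [-2.4, -1.0, 6.3]
grip_width: 0.156
```

```bash
python3 chk.py
```

```text
7.95 [0.544  0.0193 0.1126] [ 3.0662e+00  6.8200e-01 -7.0000e-04] [-2.4 -1.   6.3] [-0.13  0.49  0.68] 0.156
toolx yaw 25.08
[(array([0.5084, 0.1182, 0.115 ]), 0.6)]
head [242.7  234.91] [  8   8  14  11 129]
```

>>> carry_out --pt "0 0 0 0 0 1" --pt "0 0 0 0 0 1"

```text
clock: 8.25
tcp_pos: [0.544, 0.0192, 0.1127]
tcp_rot: [3.078, 0.628, -0.001]
ft_force: [-2.4, -1.1, 5.3]
grip_width: 0.159
```

```bash
python3 chk.py
```

```text
8.25 [0.544  0.0192 0.1127] [ 3.0776e+00  6.2840e-01 -5.0000e-04] [-2.4 -1.1  5.3] [-0.19  0.5   0.68] 0.159
toolx yaw 23.08
[(array([0.5053, 0.1149, 0.1145]), 0.46)]
head [242.7  234.91] [  8   8  14  11 129]
```

>>> carry_out --pt "0 0 0 0 0 0.7" --pt "0 0 0 0 0 0.8"

```text
clock: 8.55
tcp_pos: [0.5441, 0.0192, 0.1127]
tcp_rot: [3.085, 0.588, -0.0]
ft_force: [-2.7, -1.1, 5.4]
grip_width: 0.159
```

```bash
python3 chk.py
```

```text
8.55 [0.5441 0.0192 0.1127] [ 3.0854e+00  5.8830e-01 -5.0000e-04] [-2.7 -1.1  5.4] [-0.19  0.5   0.69] 0.159
toolx yaw 21.59
[(array([0.5121, 0.1132, 0.1166]), 0.44)]
head [242.75 234.92] [  8   8  14  11 128]
```

>>> carry_out --pt "0 0 0 0 0 0.7" --pt "0 0 0 0 0 0.8"

```text
clock: 8.85
tcp_pos: [0.5441, 0.0191, 0.1126]
tcp_rot: [3.093, 0.547, -0.0]
ft_force: [-2.5, -1.1, 5.0]
grip_width: 0.159
```

```bash
python3 chk.py
```

```text
8.85 [0.5441 0.0191 0.1126] [ 3.0929e+00  5.4750e-01 -4.0000e-04] [-2.5 -1.1  5. ] [-0.17  0.47  0.68] 0.159
toolx yaw 20.07
[(array([0.7415, 0.0629, 0.0568]), 0.75)]
head [242.75 234.92] [  8   8  14  11 128]
```

>>> carry_out --pt "0 0 0 0 0 0.7" --pt "0 0 0 0 0 0.8"

```text
clock: 9.15
tcp_pos: [0.5441, 0.0191, 0.1126]
tcp_rot: [3.1, 0.507, -0.0]
ft_force: [-2.9, -0.5, 5.7]
grip_width: 0.16
```

```bash
python3 chk.py
```

```text
9.15 [0.5441 0.0191 0.1126] [ 3.0998e+00  5.0680e-01 -4.0000e-04] [-2.9 -0.5  5.7] [-0.22  0.46  0.7 ] 0.16
toolx yaw 18.57
[(array([0.5064, 0.1154, 0.1159]), 0.53)]
head [242.75 234.92] [  8   8  14  11 128]
```

>>> carry_out --pt "0 0 0 0 0 0.7" --pt "0 0 0 0 0 0.8"

```text
clock: 9.45
tcp_pos: [0.5441, 0.0191, 0.1126]
tcp_rot: [3.106, 0.466, -0.0]
ft_force: [-1.7, -2.0, 5.6]
grip_width: 0.158
```

```bash
python3 chk.py a2
```

```text
9.45 [0.5441 0.0191 0.1126] [ 3.1061e+00  4.6630e-01 -4.0000e-04] [-1.7 -2.   5.6] [-0.26  0.43  0.69] 0.158
toolx yaw 17.07
[(array([0.5073, 0.1166, 0.1179]), 0.44)]
head [242.75 234.92] [  8   8  14  11 128]
```

View pics/a2.png

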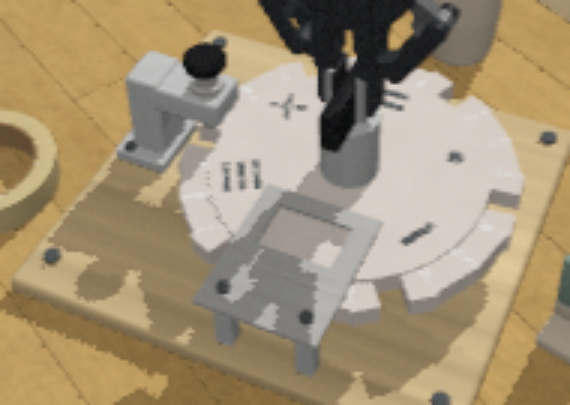

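The scene crop (3x, offset (175,215)) shows three bars at (241,175), cross (290,105), dot (456,157), bar (417,233). No ring is visible in the window yet, so I'll measure the wheel's real angle.

```bash
python3 - <<'E'
from h import *
c=env.calibration('scene');K=c['intrinsics'];M=R.from_rotvec(np.ravel(c['rvec'])).as_matrix();t=np.ravel(c['tvec']);o=-M.T@t
C=np.array([.5438,.018])
def dp(u,z):
    v=M.T@np.linalg.solve(K,[*u,1]);return (o+v*(z-o[2])/v[2])[:2]
def ang(q,off,s,lst):
  for n,k,u in lst:
    d=dp(np.array(u)/s+off,.052)-C;print(q,n,np.hypot(*d).round(4),(np.degrees(np.arctan2(d[1],d[0]))-60*k).round(1)%360)
ang('start',[180,220],4,[('bar',1,(587,235)),('dot',2,(546,133)),('cross',4,(312,170)),('3',5,(348,280))])
ang('a1',[175,215],3,[('bar',1,(434,223)),('dot',2,(451,143)),('cross',4,(272,116)),('3',5,(243,189))])
ang('a2',[175,215],3,[('bar',1,(417,233)),('dot',2,(456,157)),('cross',4,(290,105)),('3',5,(241,175))])
for u in ((268,232),(290,203),(355,228),(333,262)): # window corners in a2 (top-left.. ) z .062
    print('win',dp(np.array(u)/3+[175,215],.062)-C)
E
```

```text
start bar 0.0728 232.3
start dot 0.0714 233.2
start cross 0.0712 234.4
start 3 0.0702 239.4
a1 bar 0.0735 207.8
a1 dot 0.0724 207.4
a1 cross 0.0709 210.3
a1 3 0.0729 208.6
a2 bar 0.0722 196.9
a2 dot 0.0722 196.8
a2 cross 0.0709 196.9
a2 3 0.0723 198.7
win [-0.08351773 -0.0056673 ]
win [-0.0571967   0.00028066]
win [-0.04555014 -0.04400982]
win [-0.07442984 -0.05126591]
```

```bash
python3 - <<'E'
from h import *
im=snap('scene','s3'); w=snap('side','s4')
a=cv2.resize(im[275:310,245:310],None,fx=8,fy=8,interpolation=cv2.INTER_CUBIC)
b=cv2.resize(w[170:215,290:380],(520,260),interpolation=cv2.INTER_CUBIC)
cv2.imwrite('pics/c3.png',np.vstack([a,b])[:,:,::-1])
E
```

```text
(no output)
```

View pics/c3.png

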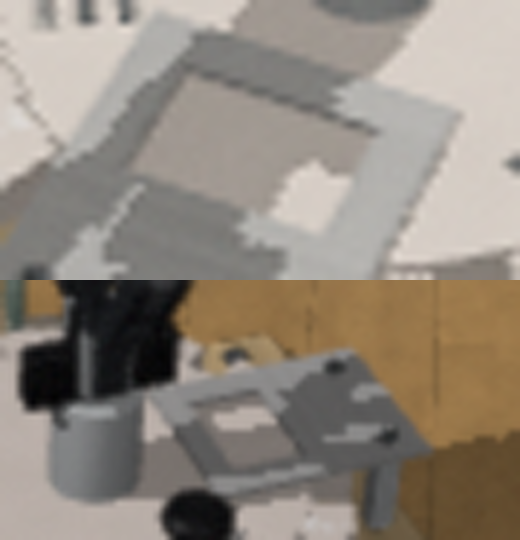

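The window shows no ring even though its geometric position (between three bars and bar, on the knob's line) should be central. The marks flicker between views, so the ring may simply not render. The plunger hasn't dropped, and the notch may be up to 7° further on, so I keep making small steps and watch for the drop.

>>> carry_out --pt "0 0 0 0 0 0.7" --pt "0 0 0 0 0 0.8"

```text
clock: 9.9
tcp_pos: [0.5441, 0.019, 0.1127]
tcp_rot: [3.112, 0.425, -0.0]
ft_force: [-2.6, -0.9, 5.9]
grip_width: 0.155
```

```bash
python3 chk.py; python3 - <<'E'
from h import *
C=np.array([.5438,.018]);c=env.calibration('scene')
def pr(a): return cv2.projectPoints(np.array([[*(C+.072*np.array([np.cos(np.radians(a)),np.sin(np.radians(a))])),.052]]),c['rvec'],c['tvec'],c['intrinsics'],None)[0].ravel()
im=[cv2.imread('pics/s1.png'),cv2.imread('pics/s3.png')]
out=[]
for i,a in zip(im,(234.5,197)):
    u=pr(a);print(u);x,y=u.astype(int);k=i[y-20:y+20,x-25:x+25]
    out.append(cv2.resize(k,(400,320),interpolation=cv2.INTER_NEAREST))
w=cv2.imread('pics/w1.png')[225:325,255:380];out.append(cv2.resize(w,(400,320),interpolation=cv2.INTER_NEAREST))
cl=cv2.createCLAHE(6,(4,4));g=[cv2.cvtColor(cl.apply(o[:,:,1].copy()),cv2.COLOR_GRAY2BGR) for o in out]
cv2.imwrite('pics/c4.png',cv2.resize(np.vstack([np.hstack([g[0],g[1]]),np.hstack([g[2],out[2]])]),(750,600)))
E
```

```text
9.9 [0.5441 0.019  0.1127] [ 3.1121e+00  4.2450e-01 -2.0000e-04] [-2.6 -0.9  5.9] [-0.26  0.5   0.65] 0.155
toolx yaw 15.54
[]
head [242.75 234.92] [  8   8  14  11 128]
[300.56116964 297.40615981]
[275.88665863 295.51356529]
```

View pics/c4.png

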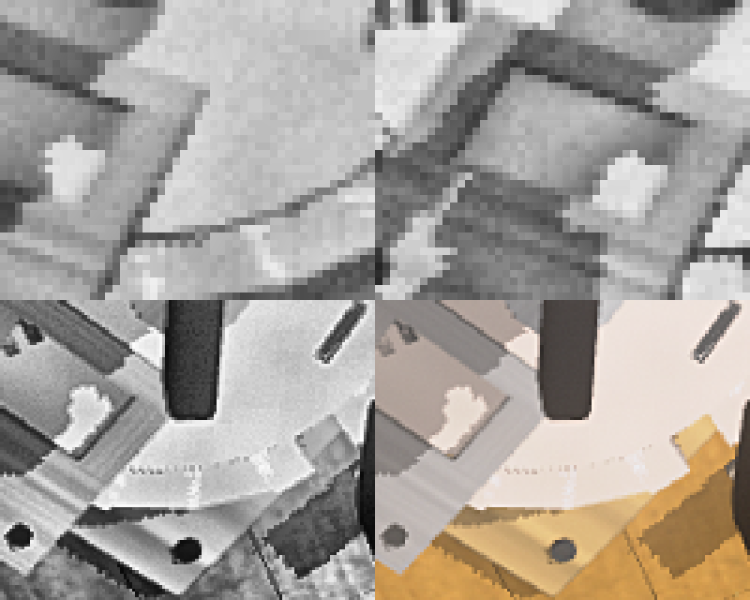

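The ring isn't drawn in any view: its place at the start (beyond the knob's end at w1 ≈(318,285)) is blank wheel. So I rely on the other five marks and the knob line, and continue.

>>> carry_out --pt "0 0 0 0 0 0.7" --pt "0 0 0 0 0 0.8"

```text
clock: 10.2
tcp_pos: [0.5441, 0.019, 0.1126]
tcp_rot: [3.117, 0.384, -0.0]
ft_force: [-2.2, -1.0, 3.9]
grip_width: 0.16
```

```bash
python3 chk.py
```

```text
10.2 [0.5441 0.019  0.1126] [ 3.1174e+00  3.8370e-01 -2.0000e-04] [-2.2 -1.   3.9] [-0.31  0.44  0.63] 0.16
toolx yaw 14.04
[(array([0.5064, 0.1178, 0.1175]), 0.73)]
head [242.75 234.92] [  8   8  14  11 128]
```

>>> carry_out --pt "0 0 0 0 0 0.6" --pt "0 0 0 0 0 0.6"

```text
clock: 10.5
tcp_pos: [0.5441, 0.019, 0.1126]
tcp_rot: [3.122, 0.35, 0.0]
ft_force: [-2.1, -1.5, 5.7]
grip_width: 0.163
```

```bash
python3 chk.py
```

```text
10.5 [0.5441 0.019  0.1126] [3.1215 0.3499 0.    ] [-2.1 -1.5  5.7] [-0.29  0.51  0.3 ] 0.163
toolx yaw 12.79
[(array([0.4822, 0.0052, 0.0482]), 0.56)]
head [242.98 236.27] [  9   8  13  13 128]
```

The plunger is dropping: the head moved down 1.35 px and the torque fell. I hold and re-check.

>>> carry_out --pt "0 0 0 0 0 0" --pt "0 0 0 0 0 0"

```text
clock: 10.8
tcp_pos: [0.5441, 0.019, 0.1126]
tcp_rot: [3.122, 0.35, -0.0]
ft_force: [-2.4, -1.3, 5.7]
grip_width: 0.157
```

```bash
python3 chk.py b1; python3 - <<'E'
from h import *
c=env.calibration('scene')
for z in (.117,.1145,.111,.104): print(z,cv2.projectPoints(np.array([[.513,.118,z]]),c['rvec'],c['tvec'],c['intrinsics'],None)[0].ravel())
E
```

```text
10.8 [0.5441 0.019  0.1126] [ 3.1217e+00  3.4950e-01 -1.0000e-04] [-2.4 -1.3  5.7] [-0.19  0.44  0.14] 0.157
toolx yaw 12.78
[(array([0.5075, 0.116 , 0.114 ]), 0.69)]
head [242.87 236.5 ] [  9   9  13  12 125]
0.117 [243.36791155 231.39011276]
0.1145 [243.45709994 232.33975979]
0.111 [243.58137508 233.6629985 ]
0.104 [243.82788622 236.28776379]
```

View pics/b1w.png

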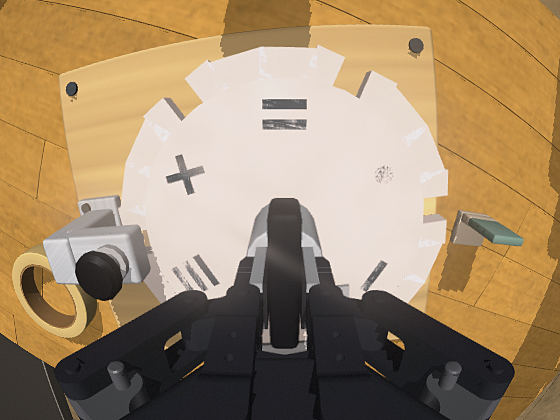

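The wrist view shows the plunger head at (98,275), with a notch now under its block. Its drop is about 4.2 mm and the torque is low. I advance a further 0.4° for margin on the drop.

>>> carry_out --pt "0 0 0 0 0 0.4" --pt "0 0 0 0 0 0" --pt "0 0 0 0 0 0"

```text
clock: 11.25
tcp_pos: [0.5441, 0.019, 0.1126]
tcp_rot: [3.123, 0.339, -0.0]
ft_force: [-1.7, -1.6, 5.7]
grip_width: 0.155
```

```bash
python3 chk.py
```

```text
11.25 [0.5441 0.019  0.1126] [ 3.1228  0.3387 -0.    ] [-1.7 -1.6  5.7] [-0.22  0.49  0.13] 0.155
toolx yaw 12.38
[(array([0.5072, 0.1189, 0.1121]), 0.5)]
head [242.85 236.99] [  8  10  14  11 124]
```

Plunger has dropped about 5.5 mm (z≈0.1115) and torque is low. Next: release, lift, shut the fingers and move over the plunger.

>>> carry_out --pt "0 0 0 0 0 0" --pt "0 0 0 0 0 0" --pt "0 0 0 0 0 0" --pt "0 0 0 0 0 0" --gripper 0.2

```text
clock: 11.75
tcp_pos: [0.5442, 0.0197, 0.1122]
tcp_rot: [-3.123, -0.34, -0.0]
ft_force: [-0.1, -0.7, 0.5]
grip_width: 0.4
```

>>> carry_out --pt "0 0 -0.01 0 0 0" --pt "0 0 -0.02 0 0 0" --pt "0 0 -0.02 0 0 0" --pt "0 0 -0.02 0 0 0"

```text
clock: 12.15
tcp_pos: [0.5442, 0.0193, 0.1837]
tcp_rot: [3.123, 0.339, 0.0]
ft_force: [0.7, -0.3, 0.3]
grip_width: 0.401
```

>>> carry_out --pt "-0.005 -0.03 0 0 0 0" --pt "-0.005 -0.033 0 0 0 0" --pt "0 -0.04 0 0 0 0" --pt "0 0 0 0 0 0" --pt "0 0 0 0 0 0" --gripper 1

```text
clock: 12.65
tcp_pos: [0.5121, 0.1189, 0.1828]
tcp_rot: [-3.123, -0.344, -0.001]
ft_force: [-0.4, -0.8, 0.5]
grip_width: 0.002
```

```bash
python3 chk.py b2; python3 - <<'E'
from h import *
a=cv2.imread('pics/b2.png')[:300];w=cv2.imread('pics/b2w.png');
d=env.boxes_of('wrist','plunger_top');print([(np.round(x['location'],4),round(x['conf'],2)) for x in d[:2]])
cv2.imwrite('pics/b2c.png',np.vstack([a,cv2.resize(w[120:400,90:470],(570,300))]))
E
```

```text
12.65 [0.5121 0.1189 0.1828] [-3.1225e+00 -3.4370e-01 -7.0000e-04] [-0.4 -0.8  0.5] [-0.08 -0.    0.06] 0.002
toolx yaw 12.56
[(array([0.5093, 0.1177, 0.1099]), 0.48)]
head [242.86 237.11] [  8  10  14  12 125]
[(array([0.5091, 0.1199, 0.11  ]), 0.92), (array([0.5519, 0.0626, 0.052 ]), 0.17)]
```

View pics/b2c.png

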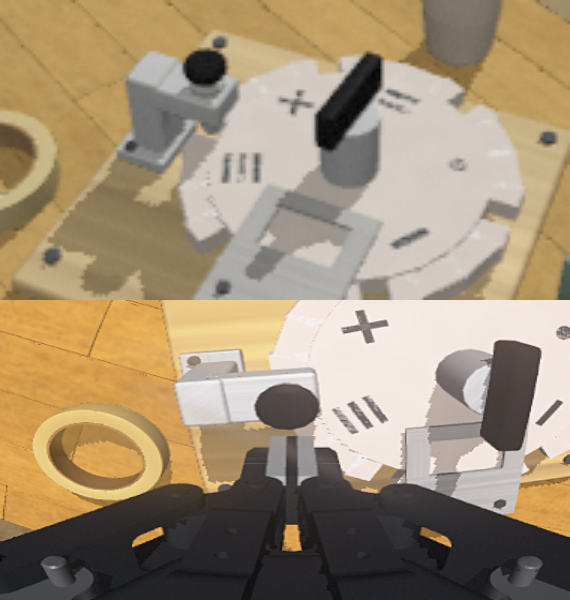

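Fingers are shut above the plunger; the head is at crop (287,406), in line with the tips, and the plunger is still dropped (237.1 px → z≈0.111). Descending.

>>> carry_out --pt "0 0 0.02 0 0 0" --pt "0 0 0.02 0 0 0" --pt "0 0 0.013 0 0 0" --pt "0 0 0.004 0 0 0" --pt "0 0 0 0 0 0"

```text
clock: 13.35
tcp_pos: [0.5122, 0.1173, 0.1251]
tcp_rot: [3.123, 0.338, -0.001]
ft_force: [-0.3, 0.0, 0.8]
grip_width: -0.0
```

>>> carry_out --pt "0 0 0.002 0 0 0" --pt "0 0 0.002 0 0 0" --pt "0 0 0.001 0 0 0" --pt "0 0 0.001 0 0 0"

```text
clock: 13.75
tcp_pos: [0.5123, 0.1181, 0.1195]
tcp_rot: [-3.123, -0.34, -0.001]
ft_force: [-0.2, -0.4, 0.8]
grip_width: 0.002
```

>>> carry_out --pt "0 0 0.0005 0 0 0" --pt "0 0 0.0005 0 0 0" --pt "0 0 0 0 0 0"

```text
clock: 14.05
tcp_pos: [0.5123, 0.1181, 0.1185]
tcp_rot: [-3.123, -0.34, -0.0]
ft_force: [-1.2, 0.2, 4.1]
grip_width: 0.003
```

Contact at about z=0.1105, with 4 N. I push on gently.

>>> carry_out --pt "0 0 0.0005 0 0 0" --pt "0 0 0.0005 0 0 0" --pt "0 0 0 0 0 0"

```text
clock: 14.35
tcp_pos: [0.5123, 0.1181, 0.1174]
tcp_rot: [-3.123, -0.34, -0.001]
ft_force: [-0.8, -0.3, 3.3]
grip_width: 0.003
```

>>> carry_out --pt "0 0 0.0005 0 0 0" --pt "0 0 0.0005 0 0 0" --pt "0 0 0 0 0 0"

```text
clock: 14.65
tcp_pos: [0.5123, 0.1181, 0.1162]
tcp_rot: [3.123, 0.34, 0.0]
ft_force: [1.1, -0.1, 1.1]
grip_width: -0.001
```

>>> carry_out --pt "0 0 0.0005 0 0 0" --pt "0 0 0.0005 0 0 0" --pt "0 0 0.0005 0 0 0" --pt "0 0 0 0 0 0"

```text
clock: 15.05
tcp_pos: [0.5123, 0.118, 0.1148]
tcp_rot: [-3.123, -0.34, -0.0]
ft_force: [0.9, 0.4, 3.0]
grip_width: 0.002
```

>>> carry_out --pt "0 0 0.0005 0 0 0" --pt "0 0 0.0005 0 0 0" --pt "0 0 0 0 0 0"

```text
clock: 15.35
tcp_pos: [0.5123, 0.118, 0.1138]
tcp_rot: [-3.123, -0.34, -0.0]
ft_force: [0.6, 0.4, 3.9]
grip_width: 0.002
```

>>> carry_out --pt "0 0 0.0005 0 0 0" --pt "0 0 0.0005 0 0 0" --pt "0 0 0 0 0 0"

```text
clock: 15.65
tcp_pos: [0.5123, 0.118, 0.1129]
tcp_rot: [-3.123, -0.34, -0.0]
ft_force: [0.5, 1.3, 4.5]
grip_width: -0.003
```

Top is now at about 0.105. I continue in 0.5 mm steps until the force rises.

>>> carry_out --pt "0 0 0.0005 0 0 0" --pt "0 0 0.0003 0 0 0" --pt "0 0 0 0 0 0"

```text
clock: 15.95
tcp_pos: [0.5124, 0.118, 0.1121]
tcp_rot: [-3.123, -0.34, -0.0]
ft_force: [-0.3, 1.7, 5.6]
grip_width: -0.002
```

>>> carry_out --pt "0 0 0.0005 0 0 0" --pt "0 0 0 0 0 0"

```text
clock: 16.15
tcp_pos: [0.5124, 0.118, 0.112]
tcp_rot: [-3.123, -0.34, -0.0]
ft_force: [-2.1, -0.1, 11.4]
grip_width: -0.0
```

>>> carry_out --pt "0 0 0.0002 0 0 0" --pt "0 0 0 0 0 0" --pt "0 0 0 0 0 0"

```text
clock: 16.45
tcp_pos: [0.5124, 0.118, 0.112]
tcp_rot: [-3.122, -0.34, -0.0]
ft_force: [-2.9, 0.2, 13.5]
grip_width: 0.001
```

>>> carry_out --pt "0 0 -0.005 0 0 0" --pt "0 0 -0.02 0 0 0" --pt "0 0 -0.03 0 0 0" --pt "0 0 -0.03 0 0 0" --pt "0 0 0 0 0 0"

```text
clock: 16.95
tcp_pos: [0.514, 0.1179, 0.1992]
tcp_rot: [-3.122, -0.339, -0.008]
ft_force: [0.9, 0.3, 0.3]
grip_width: 0.003
```

```bash
python3 chk.py e1; python3 - <<'E'
from h import *
for n in ('cup','tile','tape'): 
  env.read_camera('scene');print(n,[np.round(d['location'],3) for d in env.boxes_of('scene',n)[:1]])
E
```

```text
16.95 [0.514  0.1179 0.1992] [-3.1217 -0.3391 -0.0075] [0.9 0.3 0.3] [ 0.01 -0.03 -0.01] 0.003
toolx yaw 12.4
[(array([0.5089, 0.1178, 0.103 ]), 0.71)]
head [243.17 239.84] [  9  12  13  12 125]
cup [array([0.732, 0.065, 0.051])]
tile [array([ 0.564, -0.153,  0.018])]
tape [array([0.389, 0.227, 0.025])]
```

```bash
python3 - <<'E'
from h import *
im=env.read_camera('scene');c=env.calibration('scene');C=np.array([.5438,.018])
K=c['intrinsics'];M=R.from_rotvec(np.ravel(c['rvec'])).as_matrix();o=-M.T@np.ravel(c['tvec'])
for n,k in (('bar',1),('dot',2),('cross',4),('3',5)):
    a=np.radians(192.5+60*k);u=cv2.projectPoints(np.array([[*(C+.072*np.array([np.cos(a),np.sin(a)])),.052]]),c['rvec'],c['tvec'],K,None)[0].ravel()
    x,y=u.round().astype(int);g=im[y-7:y+8,x-8:x+9].min(2).astype(float);w=np.clip(np.median(g)-25-g,0,None);Y,X=np.mgrid[y-7:y+8,x-8:x+9]
    p=np.array([(w*X).sum(),(w*Y).sum()])/w.sum();v=M.T@np.linalg.solve(K,[*p,1]);d=(o+v*(.052-o[2])/v[2])[:2]-C
    print(n,p.round(1),np.hypot(*d).round(4),(np.degrees(np.arctan2(d[1],d[0]))-60*k)%360)
env.finish_job()
E
```

```text
bar [310.9 294.2] 0.072 191.25985351339153
dot [327.1 270. ] 0.0714 191.1058360858374
cross [278.7 251.8] 0.0583 188.16363569349085
3 [256.1 271.3] 0.0707 194.32189874999477
the job is handed in; nothing more can be done
```

I turned the wheel clockwise until the plunger dropped into its notch, pushed the plunger home, lifted clear and handed the job in at about 17 s. One thing I could not confirm by eye is the ring mark itself: it did not show in any picture, including the window.

- **Notch:** I turned by the bar knob, with about 0.7 N m of steady drag. In the last small steps the head sank about 5.5 mm, to roughly 111–112 mm. Torque fell to about 0.13 N m, so the wheel was not jammed or forced on. I held it there for more than 0.2 s and then released the knob.
- **Push home:** I pushed gently with the shut fingertips, and the wrist force readings peaked at about 13.5 N. The travel stopped with the fingertips at 104 mm. With the arm clear, the camera still showed a total drop of about 13 mm, so the plunger stayed down at about 104 mm.
- **Loose things:** The cup, tile and tape are within about 3 mm of where they started, which is detector noise.
- **Ring position:** I inferred it from the knob line and the other five marks. The final reading puts the ring at about 191° (readings 188–194°, the cross mark being unreliable). The window is at 197–198°, or about 201° by one rough reading of its corners. That makes the ring about 6–7° off, or 7–9 mm against the 11 mm limit; with the 201° reading it would be about 12 mm and over.

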